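# Release the stop selector, then hold the hold-to-run paddle level

## Task

Unlock the bench mixer's control: press the sprung bar-handled selector knob down, turn it clockwise (seen from above) as far as it goes, and let it spring back up. Then push the hold-to-run paddle down with the fingertips from above until it is level, and keep it level for at least two seconds; finish while still holding it so, with the robot's push kept on. Do not push the paddle before the selector is released, never push the paddle on down to its lower stop, and leave the round dial and everything else on the desk as they are.

Things in the scene. Friction and masses are not known exactly. Their poses are not given: they have to be found in the camera images.
- release_box: Grey box fixed to the desk, 90 x 90 mm, 48 mm high; origin: centre of the underside, z up, -x its front. On its top the black selector: a round flange 64 mm across, 8 mm thick, upper face 68 mm above the desk when sprung up, and on it an upright bar 12 mm wide, 50 mm long, 28 mm high. Fingers on both sides of the bar may rest on the flange and push it down.
- selector_grip (a point): Point on the selector's turning axis, in its bar handle: 12 mm above the flange's upper face, 16 mm below the bar's top. The bar runs along this point's x axis, its flat sides face along the point's y axis. The point goes down and turns with the selector.
- plunger (a joint): How far the selector is pressed down (m): 0 sprung up, 0.008 fully pressed. Spring: 4.5 N at 0, 8.1 N at 0.008. The selector is locked at its start until pressed at least 0.006; between the two ends it is trapped down and can spring up only past 1.1 rad.
- selector (a joint): Selector angle (rad): 0 locked (bar square to the box front, along the box's x), grows clockwise seen from above, stop at 1.35. It turns easily (0.03 N m).
- hold_box: Hold-to-run unit fixed to the desk: grey base 140 x 80 mm (65 mm in front of to 75 mm behind the origin), 22 mm high, two upright cheeks at its rear, tops 69 mm above the desk. Origin on the underside; z up; -x its front. A steel paddle, 46 mm wide, 8 mm thick, pivots between the cheeks about the y axis at x = +55, z = 65 mm and reaches 115 mm to the front.
- paddle_pad (a point): Middle of the upper face of the rubber pad (44 x 42 mm) near the paddle's free end, 90 mm from the pivot; moves with the paddle, z axis square to it. When the paddle is level this point is 73 mm above the desk, 35 mm in front of the unit's origin, and the paddle's steel face is flush with the cheeks' tops.
- paddle (a joint): Paddle angle (rad): 0 released (front end raised 0.42 rad), grows as it is pushed down; 0.42 is level, 0.75 the lower stop. The spring pushes back with about 4 N at the pad when released, 8 N when level, 11 N at the stop.
- dial_box: A second grey box of the same size fixed to the desk, with a round fluted black dial (48 mm across, 30 mm high, top 82 mm above the desk, no bar): not part of the job, leave alone. Origin: centre of the underside.
- dial_mark (a point): Point at the rim of the round dial's top, 22 mm from its axis; turns with the dial.
- bottle: Loose small white bottle with a cap, 40 mm across, 85 mm high; leave alone. Origin at the underside.
- dish: Loose petri dish, 58 mm across, 15 mm high; leave alone. Origin at the underside.
- tape: Loose roll of tape, 96 mm across, 25 mm high; leave alone. Origin at the underside.
- pen: Loose pen, 145 mm long, 9 mm high, lying; leave alone. Origin at the underside.
- marker: Loose marker pen, 135 mm long, 16 mm high, lying; leave alone. Origin at the underside.
- desk_lamp: Fixed desk lamp, an obstacle overhead, always in one place. Origin below the rear of the desk. Its long flat head (450 mm along y, 100 mm wide) is centred 0.17 m nearer the robot than the origin, 0.05 m to the right and 0.61 m above it, its underside 0.53 to 0.58 m above the desk. Keep the elbow and wrist clear: draw the arm in before swinging past it.
Mind the look-alikes: they are no part of the job. Leave any orange or yellow look-alike of the release_box alone.

How it is judged:
By the outcome, as a careful person would: the job done as asked, in the order asked, and still so for the second after the job is handed in, while the arm keeps its last pose, push and grip.
It also fails if it takes over 56 s, if anything falls off the work surface, if the arm or the gripper's body presses on something with over 40 N, if the wrist force passes 120 N, or if a joint passes its speed limit or range.

## Robot

A 7-joint arm with a two-finger parallel gripper is mounted at the origin on a cart in front of the work surface, level with it; the furniture and walls round the work are solid. World frame = base frame: x ahead of the robot, y to its left, z up, the work surface at z = 0. Lengths are in m, angles in rad, forces in N, time in s.
With the tool pointing down it reaches from about 0.4 to 0.85 m from the base axis. Payload 4.5 kg.
Tool frame: the origin (TCP) lies midway between the tips of the shut fingers; the grasp point (between the pads) lies 19 mm behind it (bot.grasp_offset is the distance from the TCP to the grasp point, in m); z points along the fingers, y is the line along which they close (so a half turn about z gives the same grasp; the last joint's range is limited). The gripper opens to 88 mm and grips with 3 to 60 N. Pads are 18 mm wide; open, the fingers measure 123 mm over their backs; the gripper's body (75 mm by 187 mm) begins 45 mm behind the grasp point.
Start: joints at [-1.254, 0.689, -0.195, 1.565, 0.157, 0.902, -0.215], TCP at [0.174, 0.6, 0.239] pointing down, gripper open.
Joint ranges: [-3.01, 3.01], [-0.46, 2.08], [-1.47, 1.51], [0.13, 2.56], [-1, 4.14], [0.04, 2.09], [-2.66, 2.66]. Speed limits (rad/s): [2.57, 2.57, 3.14, 3.14, 3.14, 3.14, 3.14].

## Interface

Orientations are given as a unit quaternion [x, y, z, w].
In Python, from workcell import bot gives the robot as it stands. The module is installed in compiled form; this text tells all that it offers.
- The arm moves only by the shell command python3 -m jog 'ROWS' [FORCE]. ROWS is JSON, a list of rows, each a list of 3 entries, a list of its own where there are three numbers: the closure, from -1 (fully open) to 1 (shut), then the shift along the tool's x, y, z in cm, then the turn about the tool's z in degrees. A call has 1 to 12 rows; each row is the pose to reach, as a shift and turn from the pose commanded when the call began, along the tool's axes at that moment; what a row does not reach only later rows make up. A row lasts 1/10 s, in which the tool goes at most 50 mm and 8.59 degrees, less where a joint would pass 70% of its speed; a pose out of reach is approached as far as the arm can. A call with a gripper value outside its range is refused whole. The fingers move at their own pace and stop on an object; FORCE is the grip in N (left out, the last holds). Time passes only in rows, so rows that repeat a pose let the fingers close. It gives the time, the measured TCP pose, the force, the opening and the grip force at its end, in the units of the state.
- bot.get_state(): the state, without advancing time (a new reading comes with each control period).
- bot.get_image(name): name is "side" or "top" or "wrist"; returns a dict with "color" (480x640x3 uint8, red, green, blue), "vfov" (degrees; the focal length in pixels is half the picture's height over the tangent of half this angle, whatever the lens; pixels are square), "cx", "cy" (the principal point, pixels), "position" and "attitude" of the camera in the world. Camera axes: x right, y up, looking along -z (the intrinsics and any distortion apply to the point x, -y, -z); pixel columns grow to the right and rows downward; lengths in m; the calibration is good to about 2 mm. A picture is of the moment at which its call begins. There is no depth.
- bot.sign_off(): hands the job in; it is judged then, once.
The state is a dict: "time_s": time; "qpos": joint angles; "joint_vel": joint speeds; "joint_torque": joint torques, N m; "tool_pos": TCP position; "eef_rot": TCP orientation; "ft_force": force on the tool from outside, world axes, zero at the start; "moment": the same for the moment, N m; "finger_gap": finger opening in m; "gripper_force": force on a finger pad.
Only numpy, scipy, OpenCV 4.12 (cv2) and the standard library are available. Lean on these libraries where they do the work, as an engineer would, in place of code of your own. Each camera call takes 0.05 s, during which the arm holds its last target. There are 200 camera calls.

## Working session

There is one attempt and no reset: what is moved stays moved. The work goes in short steps, Python scripts to look and compute and a shell command to move; the robot and the scene stay as the last step left them, time stands still between calls to the robot, and variables do not carry over. Pictures are saved under pics/ and viewed, at most 10 in all, crops included, and the job is handed in when it is done.

```bash
mkdir -p pics
python3 - <<'E'
from workcell import bot
import cv2,numpy as np
for n in ["top","side"]:
    i=bot.get_image(n); cv2.imwrite(f"pics/{n}0.png",i["color"][:,:,::-1])
    print(n,{k:v for k,v in i.items() if k!="color"})
s=bot.get_state(); print(s)
E
```

```text
top {'vfov': 57.31783721821538, 'cx': 324.274549603362, 'cy': 243.98414837918472, 'position': array([ 0.39227252, -0.05991835,  1.05706457]), 'attitude': array([-0.07070791,  0.06075531,  0.7113415 , -0.69663652])}
side {'vfov': 47.436332854152674, 'cx': 326.84921778182076, 'cy': 238.0908495336437, 'position': array([ 0.39874673, -1.06807213,  0.72644312]), 'attitude': array([ 0.48899267, -0.03453913, -0.085136  ,  0.86743592])}
{'time_s': 0.1, 'qpos': array([-1.2542366 ,  0.68988507, -0.1945702 ,  1.56621454,  0.15734199,
        0.90253717, -0.21507772]), 'joint_vel': array([ 1.67556590e-05, -2.61605321e-03,  1.61063923e-03, -2.92466237e-03,
       -1.24269135e-03, -2.46663844e-04,  1.78898311e-03]), 'joint_torque': array([-3.78170036e-03, -5.28496099e+01, -1.27174996e+00, -1.53838634e+01,
       -5.25589124e-02,  1.93150110e-03,  5.00284852e-05]), 'tool_pos': array([0.17424924, 0.59963046, 0.23800771]), 'eef_rot': array([ 1.40830001e-01,  9.90033451e-01, -8.20901175e-04, -5.27323859e-05]), 'ft_force': array([ 0.27634318,  0.64203632, -0.28008547]), 'moment': array([-0.01497458,  0.05012835, -0.01619229]), 'gripper_force': 0.0, 'finger_gap': 0.08854270936390299}
```

View pics/top0.png

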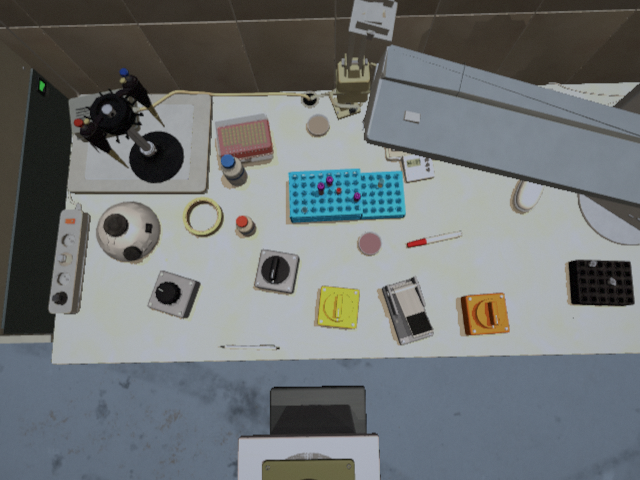

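View pics/side0.png

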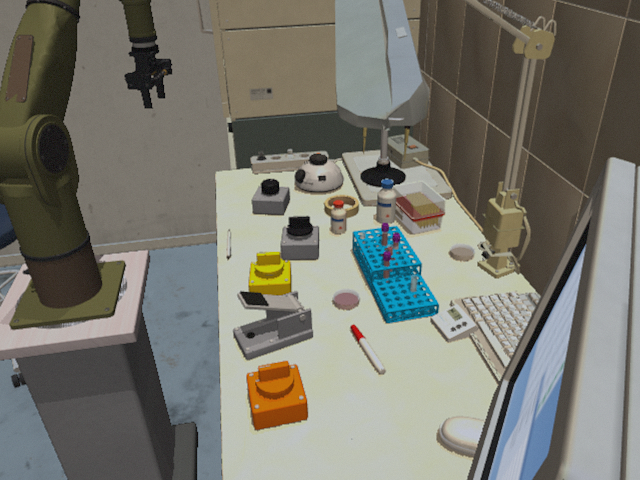

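Top view: the black selector with a bar on a grey box is at about (276,271). The look-alikes are yellow at (339,307), orange at (486,314), and the round dial on a grey box at (174,294). The hold unit is at (408,310). The selector at (276,271) fits because it is grey with a black bar. I'll confirm this in an enlarged crop.

Run:
```python
import cv2,numpy as np
a=cv2.imread("pics/top0.png")
c=cv2.resize(a[240:300,246:306],None,fx=6.5,fy=6.5,interpolation=cv2.INTER_CUBIC)
d=cv2.resize(a[270:350,375:441],None,fx=6.5,fy=6.5,interpolation=cv2.INTER_CUBIC)
o=np.zeros((520,390+429,3),np.uint8); o[:390,:390]=c; o[:,390:]=d
cv2.imwrite("pics/crop.png",o[:,:800])
```

```text
(no output)
```

View pics/crop.png

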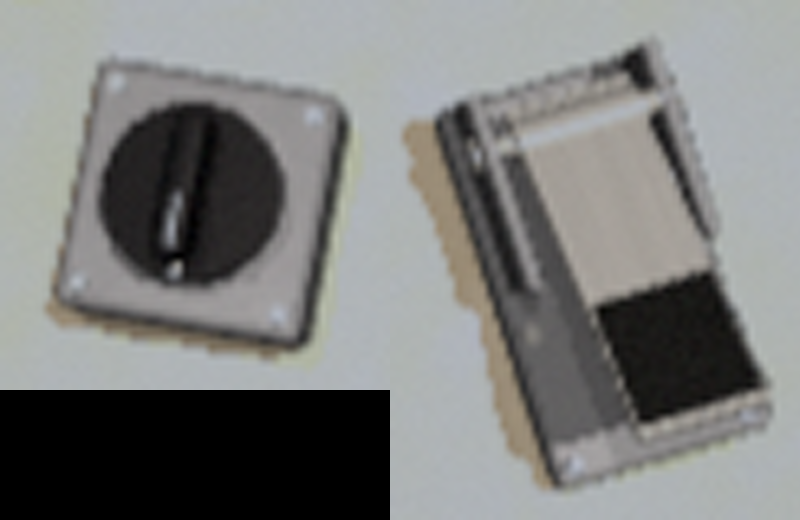

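The crop confirms the black bar on a grey box, with the bar running front to back, so it is at angle 0. It also shows the raised paddle with its black pad. Next I'll fit the poses.

```bash
cat > h.py <<'E'
import numpy as np
from scipy.spatial.transform import Rotation as R
from scipy.optimize import least_squares
T=dict(vfov=57.31783721821538,cx=324.274549603362,cy=243.98414837918472,p=[0.39227252,-0.05991835,1.05706457],q=[-0.07070791,0.06075531,0.7113415,-0.69663652])
S=dict(vfov=47.436332854152674,cx=326.84921778182076,cy=238.0908495336437,p=[0.39874673,-1.06807213,0.72644312],q=[0.48899267,-0.03453913,-0.085136,0.86743592])
def proj(C,P):
    c=R.from_quat(C['q']).inv().apply(np.atleast_2d(P)-C['p']); f=240/np.tan(np.radians(C['vfov']/2))
    return np.c_[C['cx']+f*c[:,0]/-c[:,2],C['cy']-f*c[:,1]/-c[:,2]]
def place(v,M): 
    return R.from_euler('z',v[2]).apply(M)+[v[0],v[1],0]
def fit(M,uv,v0,C=T):
    r=least_squares(lambda v:(proj(C,place(v,M))-uv).ravel(),v0); return r.x,(r.fun.reshape(-1,2)).round(1)
E
python3 - <<'E'
from h import *
cr=lambda a,o:(np.array(a,float)+.5)/6.5-.5+o
h=.045
M=np.array([[h,h,.048],[h,-h,.048],[-h,-h,.048],[-h,h,.048],[0,0,.068]])
uv=cr([[105,62],[347,98],[305,345],[57,300],[192,193]],[246,240])
v,r=fit(M,uv,[.35,.05,0]); print("box",v,np.degrees(v[2]),r.tolist())
print("side px selector",proj(S,place(v,np.array([[0,0,.068],[.025,0,.096],[-.025,0,.096]]))))
c,s=np.cos(.42),np.sin(.42)
def pad(d,y,z): return [.055-d*c-z*s*1, y, .065+d*s*1+z*c]  # raised front
# normal of raised paddle: tilts back (+x)? rotate about y
def pad(d,y,z): return [.055-d*c+z*s, y, .065+d*s+z*c]
M=np.array([[-.065,.04,.022],[-.065,-.04,.022],pad(69,0,0)]+[[0,0,0]]*0,float)[:2]
for a,b in((.022,.021),(.021,.022)):
    P=np.array([pad(.09-a,b,.008),pad(.09-a,-b,.008),pad(.09+a,-b,.008),pad(.09+a,b,.008)])
    MM=np.r_[M,P]
    uv=cr([[555,487],[772,418],[598,308],[715,270],[765,385],[640,422]],[375-60,270])
    v,r=fit(MM,uv,[.3,-.2,0]); print("hold",v,np.degrees(v[2]),r.tolist())
print("pad level",place(v,np.array([[-.035,0,.073]])), "pad now",place(v,np.array([pad(.09,0,.008)])))
print("side px pad now",proj(S,place(v,P)).tolist(), proj(S,place(v,M)).tolist())
E
```

```text
box [ 0.52277766  0.06380192 -0.18401571] -10.543323386203097 [[-0.3, -0.7], [0.3, -0.1], [-0.1, 0.1], [-0.4, 0.7], [0.5, -0.0]]
side px selector [[298.52089578 227.34000548]
 [308.43630731 216.95242514]
 [287.42672105 217.36651149]]
hold [ 0.42081286 -0.23908923  0.26450451] 15.15499189772856 [[0.6, 0.6], [0.4, 1.2], [-0.9, -1.0], [-0.2, -0.7], [0.0, -0.1], [0.2, -0.0]]
hold [ 0.42077503 -0.23904748  0.26599902] 15.2406212938291 [[0.6, 0.6], [0.4, 1.2], [-1.1, -0.4], [0.4, -0.4], [0.3, -0.6], [-0.5, -0.3]]
pad level [[ 0.38700597 -0.24824805  0.073     ]] pad now [[ 0.39770022 -0.24533434  0.10900315]]
side px pad now [[259.75415550418427, 291.9464004861395], [267.8217157006762, 304.7258144409529], [247.0870480749637, 303.3214680041293], [239.53373197660517, 290.30464228506787]] [[231.19825205160248, 327.5841451379554], [244.04438623858476, 352.8836362643102]]
```

```bash
cat >> h.py <<'E'
def to(x,y,z,yaw):
    "shift (cm, tool axes) and turn (deg) so the tool y axis gets world yaw (mod 180)"
    from workcell import bot
    s=bot.get_state(); r=R.from_quat(s['eef_rot']); ty=r.apply([0,1,0])
    now=np.degrees(np.arctan2(ty[1],ty[0])); d=(yaw-now+90)%180-90
    print('t',s['time_s'],'pos',s['tool_pos'].round(4),'yaw',now.round(1),'tilt',r.as_matrix()[2].round(3),'q',s['qpos'].round(2))
    print('shift cm',(100*r.inv().apply(np.array([x,y,z])-s['tool_pos'])).round(2),'turn',np.round(-d,1),'or',np.round(-d+180*np.sign(d),1))
def ray(C,uv,z):
    f=240/np.tan(np.radians(C['vfov']/2)); d=R.from_quat(C['q']).apply([(uv[0]-C['cx'])/f,-(uv[1]-C['cy'])/f,-1])
    return np.array(C['p'])+d*(z-C['p'][2])/d[2]
E
python3 - <<'E'
from h import *
to(.523,.064,.2,79.5)
for p in([366,138],[395,45],[640,200]): print(ray(T,p,.56).round(3))
E
```

```text
t 0.1 pos [0.1742 0.5996 0.238 ] yaw 73.8 tilt [-0.    -0.002 -1.   ] q [-1.25  0.69 -0.19  1.57  0.16  0.9  -0.22]
shift cm [-48.43 -41.71   3.88] turn -5.7 or 174.3
[ 0.615 -0.107  0.56 ]
[ 0.738 -0.148  0.56 ]
[ 0.53  -0.421  0.56 ]
```

```bash
python3 -m jog '[[-1,[-4.8,-0,0],-1],[-1,[-9,-2,0],-3],[-1,[-13,-5,0.4],-5.7],[-1,[-17,-8,0.8],-5.7],[-1,[-21,-12,1.2],-5.7],[-1,[-25,-15,1.6],-5.7],[-1,[-29,-18,2],-5.7],[-1,[-33,-22,2.4],-5.7],[-1,[-37,-26,2.8],-5.7],[-1,[-40,-30,3],-5.7],[-1,[-43,-34,3.4],-5.7],[-1,[-46,-38,3.8],-5.7]]' 15 | tail -5
python3 - <<'E'
from h import *
to(.523,.064,.2,79.5)
E
```

```text
tool_pos: [0.5032, 0.1243, 0.202]
eef_rot: [0.091, 0.996, 0.0, -0.0]
ft_force: [0.3, -0.1, -0.1]
finger_gap: 0.0882
gripper_force: 0.0
t 1.3 pos [0.5032 0.1243 0.202 ] yaw 79.5 tilt [ 0.  0. -1.] q [-0.15  0.61 -0.29  1.92  0.28  0.65  0.77]
shift cm [-3.05 -5.57  0.2 ] turn 0.0 or -180.0
```

```bash
python3 -m jog '[[-1,[-1.5,-2.8,0],0],[-1,[-3,-5.6,0.2],0],[-1,[-3,-5.6,0.2],0],[-1,[-3,-5.6,0.2],0]]' | tail -5
python3 - <<'E'
from h import *
from workcell import bot
import cv2
i=bot.get_image("wrist"); cv2.imwrite("pics/w1.png",i["color"][:,:,::-1])
to(.523,.064,.2,79.5)
C=dict(vfov=i['vfov'],cx=i['cx'],cy=i['cy'],p=i['position'],q=i['attitude']);print(C)
v=[.5228,.0638,-.184];h=.045
print(proj(C,place(v,np.array([[h,h,.048],[h,-h,.048],[-h,-h,.048],[-h,h,.048],[.025,0,.096],[-.025,0,.096]]))).round(0).tolist())
E
```

```text
tool_pos: [0.5218, 0.0654, 0.2]
eef_rot: [0.092, 0.996, 0.0, -0.0]
ft_force: [0.8, -0.0, -0.3]
finger_gap: 0.0884
gripper_force: 0.0
t 1.75 pos [0.5216 0.0668 0.2002] yaw 79.5 tilt [ 0.001  0.001 -1.   ] q [-0.03  0.63 -0.3   1.9   0.29  0.66  0.88]
shift cm [-0.19 -0.25  0.02] turn 0.0 or -180.0
{'vfov': 62.26692379285478, 'cx': 326.14809691872597, 'cy': 241.4361505943662, 'p': array([0.4504186 , 0.07933117, 0.34576489]), 'q': array([-0.10938268, -0.09179223,  0.63188774,  0.7617923 ])}
[[379.0, 279.0], [267.0, 279.0], [262.0, 165.0], [384.0, 165.0], [323.0, 278.0], [322.0, 204.0]]
```

View pics/w1.png

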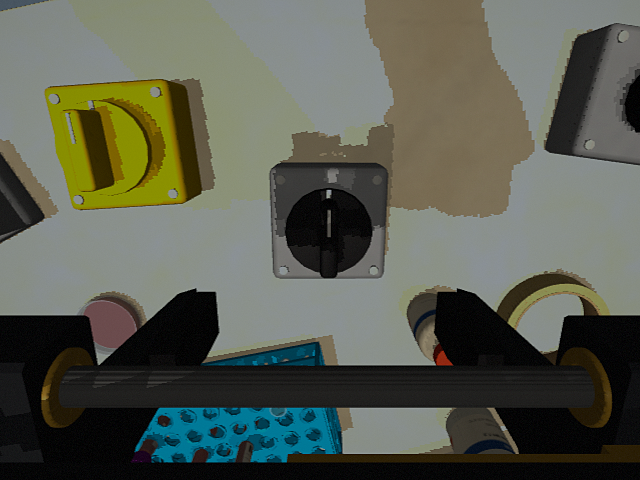

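The wrist view shows the box's top corners at (270,165), (388,165), (385,277) and (275,279). The bar is at column 330 and the finger midpoint at about 327. That puts the bar about 2-3 mm to +y of the top-camera estimate. I'll descend and check again from close up.

```bash
python3 -m jog '[[-1,[-0.1,0.1,3],0],[-1,[-0.1,0.1,6],0],[-1,[-0.1,0.1,8],0],[-1,[-0.1,0.1,8],0],[-1,[-0.1,0.1,8],0],[-1,[-0.1,0.1,8],0]]' | tail -5
python3 - <<'E'
from h import *
from workcell import bot
import cv2
for k in range(3):
    i=bot.get_image("wrist"); print(bot.get_state()['tool_pos'].round(4))
cv2.imwrite("pics/w2.png",i["color"][:,:,::-1])
to(.523,.067,.12,79.5)
C=dict(vfov=i['vfov'],cx=i['cx'],cy=i['cy'],p=i['position'],q=i['attitude'])
v=[.5228,.0638,-.184];h=.045
print(proj(C,place(v,np.array([[h,h,.048],[h,-h,.048],[-h,-h,.048],[-h,h,.048],[.025,0,.096],[-.025,0,.096]]))).round(0).tolist())
t=bot.get_state();print(proj(C,t['tool_pos']))
E
```

```text
tool_pos: [0.5238, 0.0677, 0.1215]
eef_rot: [0.091, 0.996, 0.001, 0.001]
ft_force: [-0.3, -0.7, 0.4]
finger_gap: 0.088
gripper_force: 0.0
[0.5239 0.0674 0.1216]
[0.5239 0.0671 0.1215]
[0.5238 0.0669 0.1214]
t 2.5 pos [0.5238 0.0669 0.1214] yaw 79.5 tilt [-0.002  0.001 -1.   ] q [-0.07  0.75 -0.23  1.96  0.36  0.47  0.82]
shift cm [ 0.08 -0.01  0.14] turn 0.0 or -180.0
[[392.0, 323.0], [245.0, 324.0], [236.0, 176.0], [400.0, 176.0], [317.0, 334.0], [317.0, 235.0]]
[[323.78076126 312.00295819]]
```

View pics/w2.png

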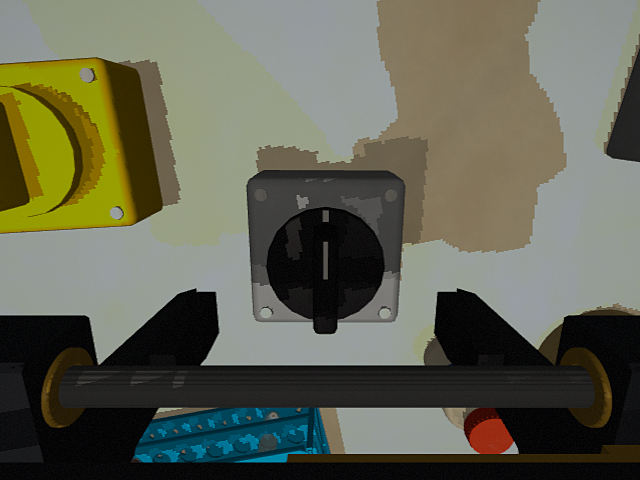

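Bar column is about 325, against TCP projected at 324 and finger midpoint at 327, so they are aligned. I'll descend to just above the flange and close softly.

```bash
python3 -m jog '[[-1,[0.05,0,2],0],[-1,[0.05,0,4],0],[-1,[0.05,0,4.8],0],[-1,[0.05,0,4.8],0],[0.5,[0.05,0,4.8],0],[1,[0.05,0,4.8],0],[1,[0.05,0,4.8],0],[1,[0.05,0,4.8],0],[1,[0.05,0,4.8],0],[1,[0.05,0,4.8],0],[1,[0.05,0,4.8],0],[1,[0.05,0,4.8],0]]' 10
```

```text
time_s: 3.7
tool_pos: [0.5226, 0.0667, 0.0723]
eef_rot: [0.092, 0.996, 0.0, -0.0]
ft_force: [0.2, 0.6, -0.4]
finger_gap: 0.0265
gripper_force: 0.0
```

```bash
python3 -m jog '[[1,[0,0,0],0],[1,[0,0,0],0],[1,[0,0,0],0],[1,[0,0,0],0],[1,[0,0,0],0],[1,[0,0,0],0]]' 10; python3 -m jog '[[1,[0,0,0.3],0],[1,[0,0,0.6],0],[1,[0,0,0.9],0],[1,[0,0,1.2],0],[1,[0,0,1.2],0],[1,[0,0,1.2],0]]' 15
```

```text
time_s: 4.3
tool_pos: [0.5227, 0.0668, 0.0723]
eef_rot: [0.092, 0.996, 0.0, -0.0]
ft_force: [-0.4, 0.6, -1.5]
finger_gap: 0.0123
gripper_force: 10.0
time_s: 4.9
tool_pos: [0.5233, 0.0668, 0.0616]
eef_rot: [0.092, 0.996, 0.0, 0.001]
ft_force: [-1.7, -0.3, 14.8]
finger_gap: 0.012
gripper_force: 15.0
```

```bash
python3 -m jog '[[1,[0,0,0.1],4],[1,[0,0,0.1],10],[1,[0,0,0.1],17],[1,[0,0,0.1],24],[1,[0,0,0.1],31],[1,[0,0,0.1],38],[1,[0,0,0.1],45],[1,[0,0,0.1],52],[1,[0,0,0.1],59],[1,[0,0,0.1],66],[1,[0,0,0.1],72],[1,[0,0,0.1],75]]'
python3 - <<'E'
from h import *
to(.523,.067,.06,79.5-77.3)
from workcell import bot; print(bot.get_state()['moment'])
E
```

```text
time_s: 6.1
tool_pos: [0.5244, 0.0675, 0.0611]
eef_rot: [0.68, 0.733, 0.002, 0.001]
ft_force: [-1.4, 1.9, 19.1]
finger_gap: 0.0118
gripper_force: 15.0
t 6.1 pos [0.5244 0.0675 0.0611] yaw 4.4 tilt [ 0.001  0.004 -1.   ] q [-0.26  0.86  0.07  1.99 -0.19  0.29  0.04]
shift cm [-0.04 -0.14  0.11] turn 2.2 or -177.8
[ 0.23924135  0.31746675 -0.0026422 ]
```

```bash
python3 -m jog '[[1,[0,0,0],2],[1,[0,0,0],4],[1,[0,0,0],5],[1,[0,0,0],5]]'
python3 - <<'E'
from h import *
to(.523,.067,.06,79.5-77.3)
from workcell import bot; print(bot.get_state()['moment'])
E
```

```text
time_s: 6.5
tool_pos: [0.5245, 0.0675, 0.0611]
eef_rot: [0.71, 0.705, 0.002, 0.001]
ft_force: [-0.8, 2.5, 17.8]
finger_gap: 0.0119
gripper_force: 15.0
t 6.5 pos [0.5245 0.0675 0.0611] yaw -0.4 tilt [ 0.001  0.004 -1.   ] q [-0.27  0.86  0.08  1.99 -0.22  0.29 -0.  ]
shift cm [-0.05 -0.15  0.1 ] turn -2.6 or 177.4
[0.24596146 0.22663589 0.30079806]
```

The moment about z has risen to 0.30 N·m, so the selector is at its stop. Now I'll open and rise.

```bash
python3 -m jog '[[0.4,[0,0,0],0],[0.4,[0,0,0],0],[0.4,[0,0,0],0],[0.4,[0,0,-0.5],0],[0.4,[0,0,-1],0],[0.4,[0,0,-1.5],0],[0.4,[0,0,-3],0],[0.4,[0,0,-6],0],[0.4,[0,0,-10],0],[0.4,[0,0,-13],0],[0.4,[0,0,-13],0],[0.4,[0,0,-13],0]]'
python3 - <<'E'
from h import *
from workcell import bot
import cv2
i=bot.get_image("wrist"); cv2.imwrite("pics/w3.png",i["color"][:,:,::-1])
C=dict(vfov=i['vfov'],cx=i['cx'],cy=i['cy'],p=i['position'],q=i['attitude'])
for d in(0,.008): print(proj(C,place([.5233,.067,-.184-1.35],np.array([[0,0,.068-d],[.025,0,.096-d],[-.025,0,.096-d]]))).round(1).tolist())
to(.387,-.248,.2,15+90)
E
```

```text
time_s: 7.7
tool_pos: [0.5218, 0.0667, 0.1892]
eef_rot: [0.71, 0.704, -0.0, -0.0]
ft_force: [0.3, 0.3, -0.2]
finger_gap: 0.0263
gripper_force: 0.0
[[327.9, 234.4], [329.9, 283.1], [326.3, 207.0]]
[[327.9, 231.4], [329.8, 278.5], [326.3, 204.5]]
t 7.75 pos [0.5213 0.0667 0.1884] yaw -0.5 tilt [-0.    -0.003 -1.   ] q [-0.32  0.64  0.17  1.93 -0.18  0.59 -0.04]
shift cm [-31.58 -13.17  -1.11] turn 74.5 or -105.5
```

View pics/w3.png

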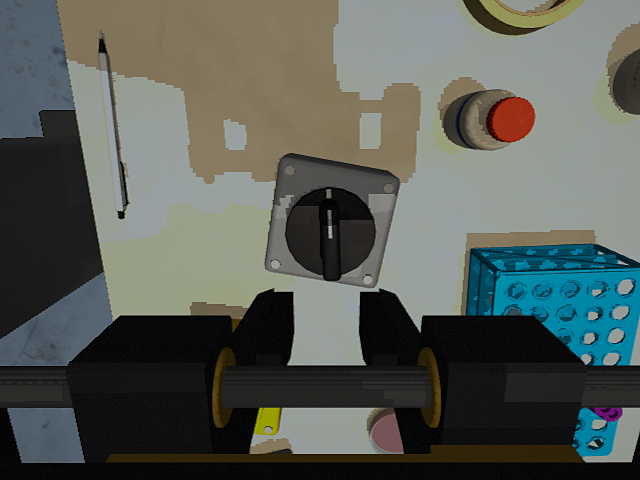

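The bar has turned to the stop: near end at (331,280), far end at (329,188). I'll check with the side camera that it sprang up.

Run:
```python
from workcell import bot
import cv2,numpy as np
from h import *
b=bot.get_image("side")["color"][:,:,::-1]; a=cv2.imread("pics/side0.png")
f=lambda i:cv2.resize(i[200:270,265:335],None,fx=5.7,fy=5.7,interpolation=cv2.INTER_CUBIC)
cv2.imwrite("pics/cmp.png",np.hstack([f(a),f(b)]))
```

```text
(no output)
```

View pics/cmp.png

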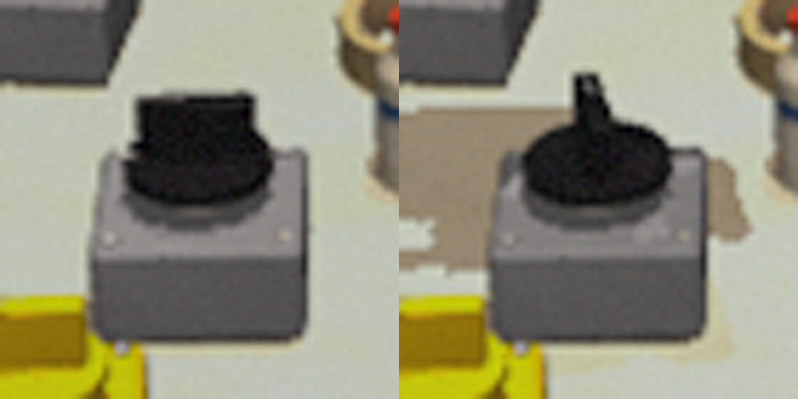

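The flange's lower edge is at the same height in both crops, so the selector is sprung up and turned. Next is the paddle: shut the fingers and move above the pad.

```bash
python3 -m jog '[[1,[-3,-1.2,-0.5],7],[1,[-6,-2.4,-1],15],[1,[-10,-4,-1],23],[1,[-14,-6,-1],31],[1,[-18,-7.5,-1],39],[1,[-22,-9,-1],47],[1,[-26,-11,-1],55],[1,[-29,-12,-1],63],[1,[-31.4,-13.2,-1],71],[1,[-31.4,-13.2,-1],74.5],[1,[-31.4,-13.2,-1],74.5],[1,[-31.4,-13.2,-1],74.5]]' 20
python3 - <<'E'
from h import *
from workcell import bot
import cv2
i=bot.get_image("wrist"); cv2.imwrite("pics/w4.png",i["color"][:,:,::-1])
C=dict(vfov=i['vfov'],cx=i['cx'],cy=i['cy'],p=i['position'],q=i['attitude'])
c,s=np.cos(.42),np.sin(.42)
P=np.array([[.055-d*c+.008*s,y,.065+d*s+.008*c] for d,y in((.068,.021),(.068,-.021),(.112,-.021),(.112,.021))])
print(proj(C,place([.4208,-.239,.265],P)).round(0).tolist())
to(.387,-.246,.13,105.2)
E
```

```text
time_s: 9.0
tool_pos: [0.3875, -0.2453, 0.1983]
eef_rot: [0.991, 0.132, -0.001, -0.001]
ft_force: [0.9, -0.7, 0.2]
finger_gap: 0.0006
gripper_force: 0.0
[[298.0, 197.0], [366.0, 197.0], [367.0, 268.0], [297.0, 268.0]]
t 9.05 pos [ 0.3878 -0.2452  0.1986] yaw -74.8 tilt [-0.001 -0.002 -1.   ] q [ 0.18  0.59  0.45  2.11 -0.5   0.54 -0.31]
shift cm [-0.09  0.07  6.86] turn -0.0 or 180.0
```

View pics/w4.png

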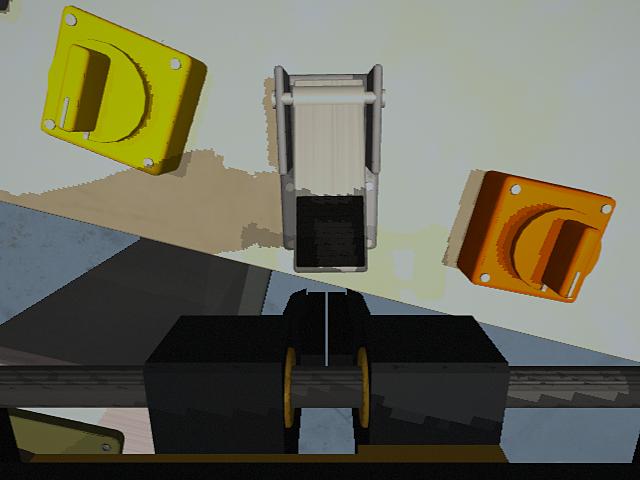

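The pad spans (297-366, 196-267), matching the prediction, and the fingertips are at column 327. I'll push down in stages.

```bash
python3 -m jog '[[1,[0,0.15,3],0],[1,[0,0.15,6],0],[1,[0,0.15,7.5],0],[1,[0,0.15,8.2],0],[1,[0,0.15,8.8],0],[1,[0,0.15,9.4],0],[1,[0,0.15,10],0],[1,[0,0.15,10.6],0],[1,[0,0.15,11.2],0],[1,[0,0.15,11.8],0],[1,[0,0.15,11.8],0],[1,[0,0.15,11.8],0]]'
```

```text
time_s: 10.25
tool_pos: [0.3874, -0.2483, 0.0816]
eef_rot: [0.992, 0.13, -0.0, 0.001]
ft_force: [-4.8, -0.9, 6.2]
finger_gap: 0.0006
gripper_force: 3.1
```

```bash
python3 -m jog '[[1,[0,0,0.3],0],[1,[0,0,0.6],0],[1,[0,0,0.8],0],[1,[0,0,0.8],0],[1,[0,0,0.8],0],[1,[0,0,0.8],0]]'
python3 - <<'E'
from workcell import bot
import cv2,numpy as np
b=bot.get_image("side")["color"][:,:,::-1]
w=bot.get_image("wrist")["color"][:,:,::-1]
f=cv2.resize(b[270:370,220:320],(520,520),interpolation=cv2.INTER_CUBIC)
g=cv2.resize(w[120:400,200:450],(280,314))
o=np.zeros((520,800,3),np.uint8);o[:,:520]=f;o[:314,520:]=g
cv2.imwrite("pics/pad.png",o)
E
```

```text
time_s: 10.85
tool_pos: [0.3866, -0.2486, 0.0738]
eef_rot: [0.992, 0.13, -0.001, 0.001]
ft_force: [-4.9, -1.4, 7.5]
finger_gap: 0.0006
gripper_force: 3.7
```

View pics/pad.png

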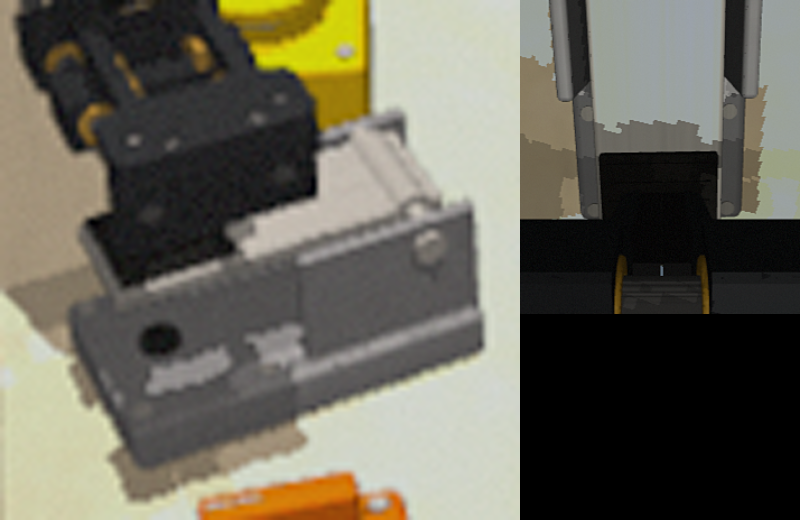

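Run:
```python
from h import *
v=[.4208,-.239,.265]
f=lambda P:((proj(S,place(v,np.array(P)))-[220,270]+.5)*5.2).round(0).tolist()
for e in(-.1,-.05,0,.05,.1):
    c,s=np.cos(e),np.sin(e)
    print(e,f([[.055-.115*c+.004*s,-.023,.065+.115*s+.004*c]]))
print('base front L/R top, R bottom, cheek rear/front top right',f([[-.065,.04,.022],[-.065,-.04,.022],[-.065,-.04,0],[.075,-.04,.069],[.005,-.04,.069]]))
```

```text
-0.1 [[116.0, 325.0]]
-0.05 [[114.0, 312.0]]
0 [[112.0, 300.0]]
0.05 [[112.0, 287.0]]
0.1 [[112.0, 274.0]]
base front L/R top, R bottom, cheek rear/front top right [[61.0, 302.0], [128.0, 433.0], [134.0, 479.0], [480.0, 216.0], [302.0, 273.0]]
```

The steel face is flush with the cheek tops, tip height is 73.8 mm and force is 7.5 N, so the paddle is level. I'll hold for over 2 s.

```bash
R='x'; python3 -m jog '[[1,[0,0,0.05],0],[1,[0,0,0.05],0],[1,[0,0,0.05],0],[1,[0,0,0.05],0],[1,[0,0,0.05],0],[1,[0,0,0.05],0],[1,[0,0,0.05],0],[1,[0,0,0.05],0],[1,[0,0,0.05],0],[1,[0,0,0.05],0],[1,[0,0,0.05],0],[1,[0,0,0.05],0]]'
for k in 1 2; do python3 -m jog '[[1,[0,0,0],0],[1,[0,0,0],0],[1,[0,0,0],0],[1,[0,0,0],0],[1,[0,0,0],0],[1,[0,0,0],0],[1,[0,0,0],0],[1,[0,0,0],0],[1,[0,0,0],0],[1,[0,0,0],0],[1,[0,0,0],0],[1,[0,0,0],0]]'; done
```

```text
time_s: 12.15
tool_pos: [0.3866, -0.2486, 0.0734]
eef_rot: [0.992, 0.13, -0.001, 0.001]
ft_force: [-5.4, -1.6, 8.1]
finger_gap: 0.0003
gripper_force: 4.0
time_s: 13.35
tool_pos: [0.3866, -0.2486, 0.0734]
eef_rot: [0.992, 0.13, -0.001, 0.001]
ft_force: [-5.3, -1.5, 8.4]
finger_gap: 0.0004
gripper_force: 4.0
time_s: 14.55
tool_pos: [0.3866, -0.2486, 0.0734]
eef_rot: [0.992, 0.13, -0.001, 0.001]
ft_force: [-6.6, -1.4, 7.5]
finger_gap: 0.0005
gripper_force: 4.0
```

```bash
python3 -c "
from workcell import bot
print(bot.sign_off())"
```

```text
the job is handed in; nothing more can be done
None
```

I pressed the selector, turned it clockwise to its stop and let it spring back up. I then pushed the paddle level (fingertips at 73.4 mm, about 8 N) and held it there for 3.7 s, and handed the job in at about 14.6 s with the push still on; no verdict came back.

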